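Close the starter case and lift off the outer lid

ROBOT

A 7-joint arm with a two-finger parallel gripper is mounted at the origin on the work surface. World frame = base frame: x ahead of the robot, y to its left, z up, the work surface at z = 0. Lengths are in m, angles in rad, forces in N, time in s.
With the tool pointing down it reaches from about 0.4 to 0.85 m from the base axis. Payload 4.5 kg.
Tool frame: the origin (TCP) lies where the fingers leave the gripper's body, on its centre line; the fingertips stand 64 mm ahead of it and the grasp point (between the pads) lies 45 mm ahead of it; z points along the fingers, y is the line along which they close (so a half turn about z gives the same grasp; the last joint's range is limited). The gripper opens to 88 mm and grips with 3 to 60 N. Pads are 18 mm wide; open, the fingers measure 123 mm over their backs; the gripper's body (75 mm by 187 mm) begins 45 mm behind the grasp point.
Start: joints at [-1.261, 0.689, -0.195, 1.565, 0.157, 0.902, -0.215], TCP at [0.17, 0.601, 0.303] pointing down, gripper open.
Joint ranges: [-3.01, 3.01], [-0.46, 2.08], [-1.47, 1.51], [0.13, 2.56], [-1, 4.14], [0.04, 2.09], [-2.66, 2.66]. Speed limits (rad/s): [2.57, 2.57, 3.14, 3.14, 3.14, 3.14, 3.14].

INTERFACE

Orientations are given as a unit quaternion [x, y, z, w].
In Python, from plant import r gives the robot as it stands.
- The arm moves only by the tool play_rows, never from a script. Its arguments are lists of equal length, an entry for each row: "translation": the shift along the tool's x, y, z in m, a list of three; "delta_rot": the turn, a rotation vector about the tool's x, y, z in degrees, a list of three; "grip": the opening, from -1 (shut) to 1 (fully open). In form: {"translation": [[x, y, z], ...], "delta_rot": [[rx, ry, rz], ...], "grip": [grip, ...]}. A call has 1 to 20 rows; each row shifts and turns the commanded pose from where the row before left it, along the tool's axes as they then stand; what a row does not reach is not made up. A row lasts 1/8 s, in which the tool goes at most 62.5 mm and 10.7 degrees, less where a joint would pass 70% of its speed; a pose out of reach is approached as far as the arm can. A call with a gripper value outside its range is refused whole. The fingers move at their own pace and stop on an object; "squeeze" is the grip in N (left out, the last holds). Time passes only in rows, so rows that do not move let the fingers close. It gives the time, the measured TCP pose, the force, the opening and the grip force at its end, in the units of the state.
- r.get_state(): the state, without advancing time (a new reading comes with each control period).
- r.snapshot(name): name is "side" or "top"; returns the picture (384x512x3 uint8, blue, green, red); there is no depth.
- r.get_calibration(name): a dict with "intrinsics" (3x3 intrinsics, pixels), "k1" (the pictures are not rectified: a ray, as slopes to the right and down, at radius r is drawn at 1 + k1 r^2 times it, then the intrinsics apply), "eye" and "rotation" of the camera in the world. Camera axes: x right, y up, looking along -z (the intrinsics and any distortion apply to the point x, -y, -z); pixel columns grow to the right and rows downward; lengths in m; the calibration is good to about 2 mm. A picture is of the moment at which its call begins. get_calibration takes no time and is no camera call.
- r.finish_job(): hands the job in; it is judged then, once.
Trained networks look in the newest picture that a camera, given by its name, has taken for a name from the list of things; names that differ only in an ending like _2 or _b are one class to them, and where a whole thing is asked for, a point or a joint stands for the part that bears it (a point fixed in the world has none). Each returns a list of dicts, best first, with "confidence" (0 to 1); they miss things now and then, are a little off and sometimes report something else, mostly with a low value. They report only what shows in the picture. A call takes as long as a camera call.
- r.look_for(camera, target): "point" ([x, y, z] in m, in world coordinates, good to about 4 mm: the middle of the surface that is visible of it).
- r.silhouettes(camera, target): "pixels" (384x512 bool, what is visible of it).
The state is a dict: "clock": time; "q": joint angles; "qd": joint speeds; "joint_torque": joint torques, N m; "tool_pos": TCP position; "eef_rot": TCP orientation; "contact_force": force on the tool from outside, world axes, zero at the start; "moment": the same for the moment, N m; "opening": opening from 0.0 (shut) to 1.0 (fully open); "finger_force": force on a finger pad.
Only numpy, scipy, OpenCV 4.12 (cv2) and the standard library are available. Lean on these libraries where they do the work, as an engineer would, in place of code of your own. Each camera call takes 0.05 s, during which the arm holds its last target. There are 200 camera calls.

TASK

Plug the orange relay fully home into the socket in the green case and let go, then lift the nested lids together by the red post, lower them gently onto the case until the inner lid sits flat on the rim, and let go. Next lift the blue outer lid alone by its yellow collar, straight up about 10 cm, leaving the inner lid seated and undisturbed. Finish while holding the outer lid still and level above the case, and do not upset the can, cup or rotor disc.

Things in the scene. Friction and masses are not known exactly. Their poses are not given: they have to be found in the camera images.
- case: Green open-topped starter case fixed to the bench (all sizes in mm), 150 (x) x 130 (y) x 72 high, walls and floor 5 thick (opening 140 x 120); upright, any yaw within 0.35 rad. Origin: centre of its underside, on the bench; z up. In its middle a white socket block, 46 x 50, top 29 above the origin.
- socket (a point): Centre of the mouth of the socket's rectangular hole, 29 above the case's origin. The hole is 20 (case x) x 28 (case y) and 18 deep.
- rim (a point): Centre of the case's opening at the height of its rim, 72 above the case's origin.
- relay: Loose orange relay, 50 tall, standing on the bench, about 70 g: head 26 (x) x 34 (y) x 34 high over a black plug 18 (x) x 26 (y) x 16 long (narrower at the last 2 mm). Origin: centre of the plug's foot; z up. It fits with its x along the case's x, either way round, 1 clearance each side. Fully home its shoulder rests on the socket, origin 13 above the case's.
- inner_lid: Loose aluminium inner lid, about 260 g: plate 160 (x) x 140 (y) x 4, underside 12 above the origin; below it a round-edged frame 132 x 112 that enters the case's opening (4 clearance each side). Pair starts standing on this frame on the bench. Origin: centre of the frame's underside; z up. Seated, the plate lies on the rim, origin 60 above the case's, x along the case's x, either way round.
- post_top (a point): Centre of the top of the inner lid's red grip post, 24 (x) x 14 (y), 72 above the inner lid's origin. With the lids nested the post stands 28 above the yellow collar; lifting it carries both lids.
- outer_lid: Loose blue outer lid, about 240 g, resting on the inner lid, not latched: 172 (x) x 152 (y), top face 16 above the origin, skirt 4 thick round the inner plate (2 clearance each side; on the case it hangs 8 below the rim outside the walls). Origin: centre of the skirt's underside; z up; nested it lies 4 above the inner lid's origin, same yaw. Its skirt clears the post after 68 of lift.
- collar_top (a point): Centre of the top edge of the outer lid's yellow collar: 42 (x) x 32 (y) outside, 24 high, top 40 above the outer lid's origin, round the post with 4 clearance. Lifting it lifts the outer lid only.
- spray_can: Bystander: black and yellow spray can with a white cap, 52 diameter, 150 tall; origin at the centre of its base. Leave alone.
- cup: Bystander: white plastic cup, 70 diameter, 85 tall; origin at the centre of its base. Leave alone.
- rotor_disc: Bystander: dark steel rotor disc with copper dots lying flat, 90 diameter, 20 high; origin at the centre of its underside. Leave alone.

How it is judged:
By the outcome, as a careful person would: the job done as asked, in the order asked, and still so for the second after the job is handed in, while the arm keeps its last pose, push and grip.
It also fails if it takes over 72 s, if anything falls off the work surface, if the arm or the gripper's body presses on something with over 40 N, if the wrist force passes 120 N, or if a joint passes its speed limit or range.

## Working session

There is one attempt and no reset: what is moved stays moved. The work goes in short steps, Python scripts to look and compute and a tool call to move; the robot and the scene stay as the last step left them, time stands still between calls to the robot, and variables do not carry over. Pictures are saved under pics/ and viewed, at most 10 in all, crops included, and the job is handed in when it is done.

Besides the shell and the picture viewer there is one more tool, called after "Emit:" as name(argument=value, ...), one argument or row to a line, values as JSON. play_rows: Moves the arm, as the interface text tells. Its arguments: {"type":"object","properties":{"translation":{"type":"array","items":{"type":"array","items":{"type":"number"}}},"delta_rot":{"type":"array","items":{"type":"array","items":{"type":"number"}}},"grip":{"type":"array","items":{"type":"number"}},"squeeze":{"type":"number"}},"required":["translation","delta_rot","grip"]}

```bash
ls; mkdir -p pics; cat > a.py <<'E'
from plant import r
import cv2,numpy as np
print({k:np.round(v,3).tolist() for k,v in r.get_state().items()})
ims=[]
for c in ("side","top"):
    k=r.get_calibration(c); print(c,k)
    im=r.snapshot(c); cv2.imwrite(f"pics/{c}0.png",im); 
    for t in ("case","socket","relay","inner_lid","post_top","outer_lid","collar_top","spray_can","cup","rotor_disc"):
        d=r.look_for(c,t)
        print(c,t,[(np.round(x["point"],4).tolist(),round(x["confidence"],2)) for x in d[:2]])
E
python3 a.py
```

```text
pics
{'clock': 0.0, 'q': [-1.261, 0.69, -0.194, 1.566, 0.157, 0.902, -0.215], 'qd': [-0.0, 0.001, -0.002, 0.001, 0.001, -0.001, 0.0], 'joint_torque': [-0.001, -52.755, -1.267, -15.343, -0.053, 0.006, 0.0], 'tool_pos': [0.17, 0.601, 0.302], 'eef_rot': [0.137, 0.991, -0.001, -0.0], 'contact_force': [-0.357, -0.524, 0.425], 'moment': [-0.02, 0.004, 0.005], 'finger_force': 0.0, 'opening': 0.995}
side {'intrinsics': array([[409.21943512,   0.        , 251.07499619],
       [  0.        , 409.21943512, 190.27705546],
       [  0.        ,   0.        ,   1.        ]]), 'k1': 0.014342910705606593, 'eye': array([ 0.21689238, -0.8962284 ,  0.71188673]), 'rotation': array([ 0.46632764, -0.09495788, -0.18982269,  0.85877173])}
side case [([0.4801, -0.301, 0.0311], 0.68)]
side socket [([0.4767, -0.2976, 0.0325], 0.82)]
side relay [([0.5176, -0.0301, 0.035], 0.63)]
side inner_lid []
side post_top []
side outer_lid [([0.5356, 0.224, 0.0173], 0.68)]
side collar_top [([0.5333, 0.2173, 0.0203], 0.61)]
side spray_can [([0.6536, 0.4464, 0.0879], 0.97)]
side cup [([0.6354, -0.4866, 0.0572], 0.74), ([0.5
[... 264 characters left out ...]
21114473994668, 'eye': array([ 4.16243189e-01, -6.55399866e-04,  1.35780977e+00]), 'rotation': array([-0.04797866,  0.05549016,  0.70683538, -0.70356424])}
top case [([0.4773, -0.316, 0.0083], 0.57)]
top socket [([0.4807, -0.3138, 0.0157], 0.62)]
top relay [([0.5213, -0.0198, 0.0461], 0.64)]
top inner_lid [([0.5211, -0.0189, 0.0511], 0.53), ([0.5456, 0.243, 0.0714], 0.4)]
top post_top [([0.5415, 0.2376, 0.0698], 0.58), ([0.5195, -0.0195, 0.0474], 0.18)]
top outer_lid [([0.5425, 0.2382, 0.0204], 0.74), ([0.5418, 0.2378, 0.0731], 0.64)]
top collar_top [([0.5446, 0.2387, 0.0192], 0.96)]
top spray_can []
top cup [([0.6416, -0.4973, 0.043], 0.55)]
top rotor_disc [([0.7697, -0.048, 0.0215], 0.87)]
```

```bash
python3 -c "
import cv2
a=cv2.imread('pics/top0.png');cv2.imwrite('pics/top0b.png',cv2.resize(a,(800,600),interpolation=cv2.INTER_CUBIC))
a=cv2.imread('pics/side0.png');cv2.imwrite('pics/side0b.png',cv2.resize(a,(800,600),interpolation=cv2.INTER_CUBIC))"
```

```text
(no output)
```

View pics/top0b.png

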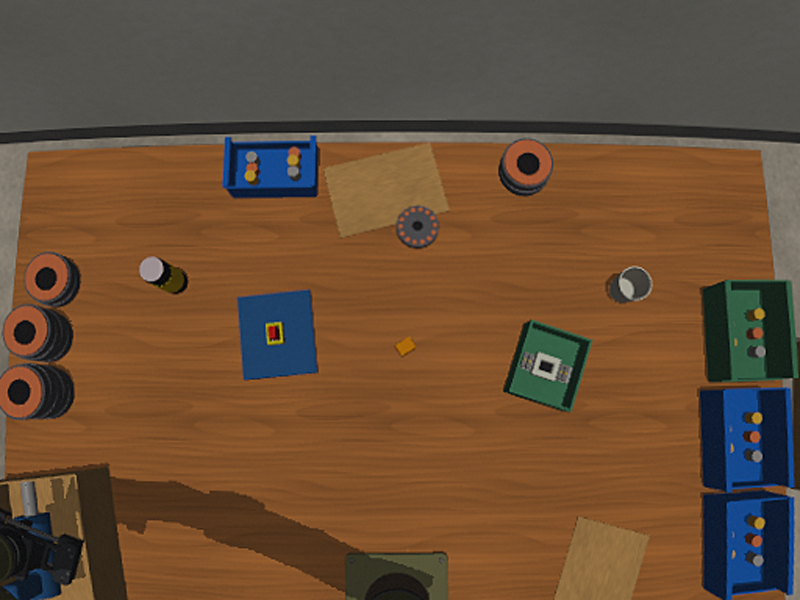

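View pics/side0b.png

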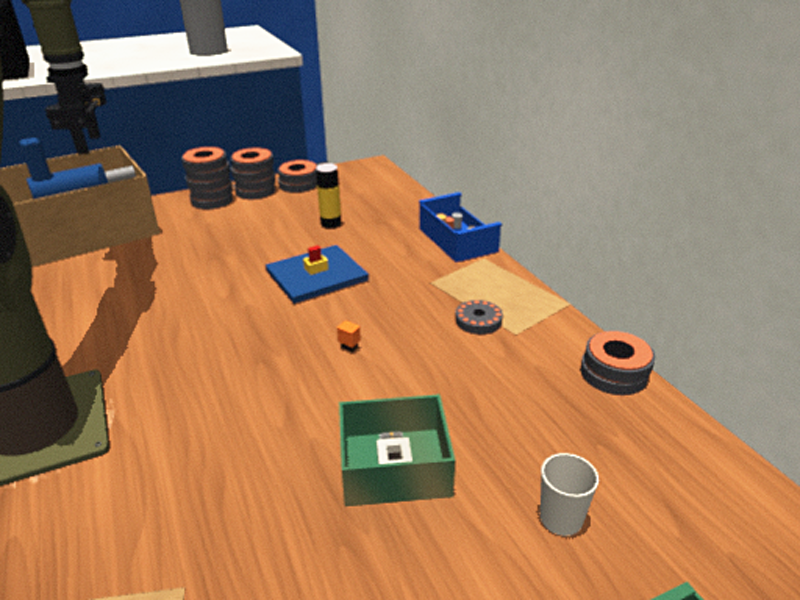

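```bash
cat > h.py <<'E'
from plant import r
import cv2,numpy as np
from scipy.optimize import minimize
from scipy.spatial.transform import Rotation as R
def proj(c,P):
    k=r.get_calibration(c); p=(np.atleast_2d(P)-k["eye"])@R.from_quat(k["rotation"]).as_matrix()
    s=np.c_[p[:,0]/-p[:,2],p[:,1]/p[:,2]]
    s=s*(1+k["k1"]*(s**2).sum(1,keepdims=True)); K=k["intrinsics"]
    return s@K[:2,:2].T+K[:2,2]
def box(sx,sy,z0,z1): return np.array([[a*sx/2,b*sy/2,z] for z in(z0,z1) for a,b in((-1,-1),(-1,1),(1,1),(1,-1))])/1000
M={"case":[box(150,130,0,72)],"relay":[box(26,34,16,50),box(18,26,0,16)],
 "outer_lid":[box(172,152,0,16),box(42,32,16,40)],"collar_top":[box(42,32,16,40)],"post":[box(24,14,40,68)],
 "inner_lid":[box(160,140,12,16),box(132,112,0,12),box(24,14,16,72)]}
def render(c,boxes,x,y,z,yaw,sh,S=8):
    # 8x supersampled silhouette
    m=np.zeros((384,512),np.float32); Q=R.from_euler('z',yaw).as_matrix()
    out=[proj(c,b@Q.T+[x,y,z]) for b in boxes]
    lo=sh[0]; w=sh[1]
    im=np.zeros((w[1]*S,w[0]*S),np.uint8)
    for u in out:
        v=((u-lo+.5)*S-.5)*16
        cv2.fillConvexPoly(im,cv2.convexHull(np.round(v).astype(np.int32)),255,shift=4)
    return cv2.resize(im,tuple(w),interpolation=cv2.INTER_AREA)/255.
def window(m,pad=8):
    v,u=np.nonzero(m); lo=np.array([u.min()-pad,v.min()-pad]); return lo,np.array([u.max()+pad,v.max()+pad])-lo
def fit(masks,boxes,x0,z):
    W={c:window(m) for c,m in masks.items()}
    T={c:m[W[c][0][1]:W[c][0][1]+W[c][1][1],W[c][0][0]:W[c][0][0]+W[c][1][0]].astype(float) for c,m in masks.items()}
    f=lambda p:sum(((render(c,boxes,p[0],p[1],z,p[2],W[c])-T[c])**2).sum() for c in masks)
    best=None
    for dy in(-.3,0,.3):
        s=np.array([x0[0],x0[1],x0[2]+dy])
        o=minimize(f,s,method="Nelder-Mead",options=dict(initial_simplex=[s,s+[.01,0,0],s+[0,.01,0],s+[0,0,.15]],xatol=1e-5,fatol=.01))
        if best is None or o.fun<best.fun: best=o
    return best.x,best.fun
def hull(m):
    m=m.astype(np.uint8); cs,_=cv2.findContours(m,cv2.RETR_EXTERNAL,cv2.CHAIN_APPROX_NONE)
    o=np.zeros_like(m); cv2.fillConvexPoly(o,cv2.convexHull(max(cs,key=cv2.contourArea)),1); return o>0
E
cat > b.py <<'E'
from h import *
S={}
for c in("side","top"):
    r.snapshot(c)
    for t in("case","relay","outer_lid","collar_top"):
        d=r.silhouettes(c,t); S[c,t]=d[0]["pixels"] if d else None
        print(c,t,[(round(x["confidence"],2),int(x["pixels"].sum()),x["pixels"].nonzero()[1].mean().round(),x["pixels"].nonzero()[0].mean().round()) for x in d[:3]])
np.save("S.npy",S,allow_pickle=True)
for t,x0,z in(("case",[.48,-.3,-.3],0),("relay",[.52,-.02,.4],0),("outer_lid",[.54,.238,.05],.004)):
    ms={c:(hull(S[c,t]) if t=="case" else S[c,t]) for c in("side","top") if S[c,t] is not None}
    for sub in(ms,*[{c:ms[c]} for c in ms]):
        p,f=fit(sub,M[t],x0,z); print(t,list(sub),np.round(p,4),round(f,1),[int(m.sum()) for m in sub.values()])
E
python3 b.py
```

```text
side case [(0.69, 4655, np.float64(253.0), np.float64(288.0))]
side relay [(0.5, 247, np.float64(223.0), np.float64(214.0))]
side outer_lid [(0.86, 1458, np.float64(202.0), np.float64(175.0))]
side collar_top [(0.95, 1404, np.float64(203.0), np.float64(175.0))]
top case [(0.93, 2337, np.float64(350.0), np.float64(234.0))]
top relay [(0.66, 77, np.float64(259.0), np.float64(221.0))]
top outer_lid [(0.96, 2453, np.float64(177.0), np.float64(214.0))]
top collar_top [(0.91, 2372, np.float64(177.0), np.float64(214.0))]
case ['side', 'top'] [ 0.478  -0.3076 -0.3324] 216.1 [4791, 2414]
case ['side'] [ 0.4779 -0.3078 -0.3348] 77.5 [4791]
case ['top'] [ 0.4779 -0.3078 -0.3263] 137.8 [2414]
relay ['side', 'top'] [ 0.5192 -0.0194  0.4794] 31.4 [247, 77]Traceback (most recent call last):
  File "b.py", line 12, in <module>
    p,f=fit(sub,M[t],x0,z); print(t,list(sub),np.round(p,4),round(f,1),[int(m.sum()) for m in sub.values()])
        ~~~^^^^^^^^^^^^^^^
  File "h.py", line 33, in fit
    o=minimize(f,s,method="Nelder-Mead",options=dict(initial_simplex=[s,s+[.01,0,0],s+[0,.01,0],s+[0,0,.15]],x
[... 242 characters left out ...]

  File "h.py", line 29, in <lambda>
    f=lambda p:sum(((render(c,boxes,p[0],p[1],z,p[2],W[c])-T[c])**2).sum() for c in masks)
               ~~~^^^^^^^^^^^^^^^^^^^^^^^^^^^^^^^^^^^^^^^^^^^^^^^^^^^^^^^^^^^^^^^^^^^^^^^^
  File "h.py", line 29, in <genexpr>
    f=lambda p:sum(((render(c,boxes,p[0],p[1],z,p[2],W[c])-T[c])**2).sum() for c in masks)
                     ~~~~~~^^^^^^^^^^^^^^^^^^^^^^^^^^^^^^^
  File "h.py", line 17, in render
    out=[proj(c,b@Q.T+[x,y,z]) for b in boxes]
         ~~~~^^^^^^^^^^^^^^^^^
  File "h.py", line 6, in proj
    k=r.get_calibration(c); p=(np.atleast_2d(P)-k["eye"])@R.from_quat(k["rotation"]).as_matrix()
ValueError: time passes only in moves, steps and waits
```

```bash
sed -i 's/^def proj/CAL={c:r.get_calibration(c) for c in("side","top")}\ndef proj/; s/k=r.get_calibration(c); p/k=CAL[c]; p/' h.py
cat > b2.py <<'E'
from h import *
S=np.load("S.npy",allow_pickle=True).item()
C={}
for c in("side","top"):
    im=cv2.imread(f"pics/{c}0.png"); hsv=cv2.cvtColor(im,cv2.COLOR_BGR2HSV)
    near=cv2.dilate(S[c,"relay"].astype(np.uint8),np.ones((7,7)))>0
    ring=near&~S[c,"relay"]; print(c,"in",np.median(hsv[S[c,"relay"]],0),"ring",np.median(hsv[ring],0),hsv[ring].max(0))
    C[c,"relay"]=hull(near&(hsv[...,1]>225)&(hsv[...,2]>90))
    near=cv2.dilate(S[c,"outer_lid"].astype(np.uint8),np.ones((7,7)))>0
    C[c,"outer_lid"]=hull(near&(hsv[...,0]>95)&(hsv[...,0]<125)&(hsv[...,1]>120))
    near=cv2.dilate(S[c,"case"].astype(np.uint8),np.ones((7,7)))>0
    C[c,"case"]=hull(near&(hsv[...,0]>55)&(hsv[...,0]<100)&(hsv[...,1]>80))
for t,b,x0,z in(("case",M["case"],[.48,-.31,-.33],0),("relay",M["relay"][:1],[.52,-.02,.48],0),("outer_lid",M["outer_lid"][:1],[.54,.238,.05],.004)):
  for D in(S,C):
    ms={c:D[c,t] if D is C else hull(D[c,t]) for c in("side","top")}
    for sub in(ms,*[{c:ms[c]} for c in ms]):
        p,f=fit(sub,b,x0,z); print(t,"SC"[D is C],list(sub),np.round(p,4),round(f,1),[int(m.sum()) for m in sub.values()])
E
python3 b2.py
```

```text
side in [ 10. 202. 162.] ring [ 13. 164. 220.] [ 14 192 242]
top in [ 18. 240. 170.] ring [ 13. 174. 134.] [ 20 250 170]
case S ['side', 'top'] [ 0.4781 -0.3076 -0.3329] 216.8 [4791, 2414]
case S ['side'] [ 0.478  -0.3078 -0.3361] 77.3 [4791]
case S ['top'] [ 0.4774 -0.3079 -0.3297] 138.6 [2414]
case C ['side', 'top'] [ 0.4775 -0.3084 -0.3325] 1275.7 [2221, 2229]
case C ['side'] [ 0.4884 -0.3034 -0.1719] 1171.1 [2221]
case C ['top'] [ 0.4756 -0.3085 -0.3255] 24.6 [2229]
relay S ['side', 'top'] [ 0.518  -0.0213  0.4323] 50.6 [256, 80]
relay S ['side'] [ 0.5179 -0.0225  0.4306] 32.5 [256]
relay S ['top'] [ 0.5177 -0.0201  0.5666] 15.6 [80]
relay C ['side', 'top'] [ 0.5175 -0.0202  0.6144] 109.0 [1, 99]
relay C ['side'] [ 0.5378  0.0344 -0.22  ] 1.0 [1]
relay C ['top'] [ 0.5179 -0.0214  0.5864] 3.8 [99]
outer_lid S ['side', 'top'] [0.5452 0.2418 0.0961] 112.3 [1577, 2608]
outer_lid S ['side'] [0.5461 0.2411 0.0972] 64.4 [1577]
outer_lid S ['top'] [0.545  0.242  0.0976] 44.4 [2608]
outer_lid C ['side', 'top'] [0.5447 0.2434 0.1048] 90.5 [1412, 2532]
outer_lid C ['side'] [0.5462 0.246  0.101 ] 45.5 [1412]
outer_lid C ['top'] [0.5443 0.2429 0.1037] 24.5 [2532]
```

Emit:
play_rows(
  translation=[
    [-0.0336,-0.0336,0.008],
    [-0.0336,-0.0336,0.008],
    [-0.0336,-0.0336,0.008],
    [-0.0336,-0.0336,0.008],
    [-0.0336,-0.0336,0.008],
    [-0.0336,-0.0336,0.008],
    [-0.0336,-0.0336,0.008],
    [-0.0336,-0.0336,0.008],
    [-0.0336,-0.0336,0.008],
    [-0.0336,-0.0336,0.008],
    [-0.0336,-0.0336,0.008],
    [-0.0336,-0.0336,0.008],
    [-0.0336,-0.0336,0.008],
    [-0.0336,-0.0336,0.008],
    [-0.0336,-0.0336,0.008],
    [0,0,0],
    [0,0,0],
    [0,0,0],
    [0,0,0],
    [0,0,0],
  ],
  delta_rot=[
    [0,0,0],
    [0,0,0],
    [0,0,0],
    [0,0,0],
    [0,0,0],
    [0,0,0],
    [0,0,0],
    [0,0,0],
    [0,0,0],
    [0,0,0],
    [0,0,0],
    [0,0,0],
    [0,0,0],
    [0,0,0],
    [0,0,0],
    [0,0,-9.6],
    [0,0,-9.6],
    [0,0,-9.6],
    [0,0,-9.6],
    [0,0,-9.6],
  ],
  grip=[1,1,1,1,1,1,1,1,1,1,1,1,1,1,1,1,1,1,1,1],
  squeeze=5,
)

```text
clock: 4.1
tool_pos: [0.5182, -0.0209, 0.1828]
eef_rot: [-0.28, 0.96, -0.0, 0.0]
contact_force: [0.2, -0.1, 0.2]
opening: 0.998
finger_force: 0.0
```

```bash
cat > go.py <<'E'
# usage: go.py x y z tool_y_yaw_deg -> remaining shift in tool axes (mm) and turn
import sys,numpy as np
from plant import r
from scipy.spatial.transform import Rotation as R
s=r.get_state(); Q=R.from_quat(s["eef_rot"]).as_matrix()
print("t",round(s["clock"],2),"pos",np.round(s["tool_pos"],4),"ty_yaw",round(np.degrees(np.arctan2(Q[1,1],Q[0,1])),2),"z",np.round(Q[:,2],4),"F",np.round(s["contact_force"],2),"open",round(s["opening"]*88,1),"ff",round(s["finger_force"],1),"q",np.round(s["q"],2))
if len(sys.argv)>4:
    x,y,z,a=map(float,sys.argv[1:5]); d=np.array([x,y,z])-s["tool_pos"]
    yaw=np.degrees(np.arctan2(Q[1,1],Q[0,1])); t=(a-yaw+90)%180-90
    a2=np.radians(yaw+t); f=np.array([[-np.sin(a2),np.cos(a2),0],[np.cos(a2),np.sin(a2),0],[0,0,-1]])
    print("shift now-axes mm",np.round(Q.T@d*1e3,1)," rz",round(-t,2)," after-turn axes:",np.round(f@d*1e3,1))
E
python3 go.py .518 -.021 .086 122.4
```

```text
t 4.1 pos [ 0.5182 -0.0209  0.1828] ty_yaw 122.49 z [ 5.e-04 -1.e-04 -1.e+00] F [ 0.2  -0.11  0.23] open 87.8 ff 0.0 q [ 0.26  0.78 -0.52  1.98  0.71  0.56  1.39]
shift now-axes mm [ 0.2  0.1 96.8]  rz 0.09  after-turn axes: [ 0.2  0.  96.8]
```

Emit:
play_rows(
  translation=[
    [0,0,0.024],
    [0,0,0.025],
    [0,0,0.025],
    [0,0,0.025],
    [0,0,0],
    [0,0,0],
    [0,0,0],
    [0,0,0],
    [0,0,0],
    [0,0,0],
    [0,0,0],
  ],
  delta_rot=[
    [0,0,0],
    [0,0,0],
    [0,0,0],
    [0,0,0],
    [0,0,0],
    [0,0,0],
    [0,0,0],
    [0,0,0],
    [0,0,0],
    [0,0,0],
    [0,0,0],
  ],
  grip=[1,1,1,1,-1,-1,-1,-1,-1,-1,-1],
  squeeze=5,
)

```text
clock: 5.48
tool_pos: [0.518, -0.0208, 0.0839]
eef_rot: [-0.277, 0.961, -0.0, 0.0]
contact_force: [-0.1, -0.4, 3.4]
opening: 0.384
finger_force: 5.0
```

```bash
python3 go.py .518 -.021 .084 122.4
```

```text
t 5.47 pos [ 0.518  -0.0208  0.0839] ty_yaw 122.19 z [ 3.e-04 -0.e+00 -1.e+00] F [-0.13 -0.37  3.44] open 33.8 ff 5.0 q [ 0.14  0.94 -0.32  2.01  0.89  0.33  1.22]
shift now-axes mm [ 0.1 -0.2 -0.1]  rz -0.21  after-turn axes: [ 0.1 -0.2 -0.1]
```

Emit:
play_rows(
  translation=[
    [0,0,0],
    [0,0,0],
    [0,0,0],
    [0,0,0],
    [0,0,0],
    [0,0,0],
    [0,0,0],
    [0,0,0],
    [0,0,0],
    [0,0,0],
    [0,0,0],
    [0,0,0],
    [0,0,0],
    [0,0,0],
    [0,0,0],
    [0,0,0],
    [0,0,0],
    [0,0,0],
  ],
  delta_rot=[
    [0,0,0],
    [0,0,0],
    [0,0,0],
    [0,0,10],
    [0,0,10],
    [0,0,10],
    [0,0,10],
    [0,0,10],
    [0,0,10],
    [0,0,10],
    [0,0,10],
    [0,0,10],
    [0,0,0],
    [0,0,0],
    [0,0,0],
    [0,0,0],
    [0,0,0],
    [0,0,0],
  ],
  grip=[0.9,0.9,0.9,0.9,0.9,0.9,0.9,0.9,0.9,0.9,0.9,0.9,-1,-1,-1,-1,-1,-1],
  squeeze=5,
)

```text
clock: 7.72
tool_pos: [0.518, -0.0207, 0.0837]
eef_rot: [0.483, 0.876, 0.0, 0.0]
contact_force: [-0.2, 0.4, 0.3]
opening: 0.297
finger_force: 5.2
```

```bash
python3 go.py .4778 -.308 .18 -19
```

```text
t 7.72 pos [ 0.518  -0.0207  0.0837] ty_yaw 32.21 z [ 4.e-04  2.e-04 -1.e+00] F [-0.19  0.43  0.27] open 26.1 ff 5.2 q [-0.02  0.93 -0.05  2.02  0.21  0.2   0.31]
shift now-axes mm [-221.6 -187.1  -96.4]  rz 51.21  after-turn axes: [-284.7   55.5  -96.3]
```

Emit:
play_rows(
  translation=[
    [0,0,0],
    [0,0,0],
    [0,0,-0.036],
    [0,0,-0.04],
    [0,0,-0.04],
    [0,0,0],
    [0,0,0],
    [0,0,0],
    [0,0,0],
    [0,0,0],
    [-0.0355,0.007,0],
    [-0.0356,0.0069,0],
    [-0.0356,0.0069,0],
    [-0.0356,0.0069,0],
    [-0.0356,0.0069,0],
    [-0.0356,0.007,0],
    [-0.0356,0.007,0],
    [-0.0356,0.007,0],
    [0,0,0],
    [0,0,0],
  ],
  delta_rot=[
    [0,0,0],
    [0,0,0],
    [0,0,0],
    [0,0,0],
    [0,0,0],
    [0,0,10.2],
    [0,0,10.2],
    [0,0,10.2],
    [0,0,10.3],
    [0,0,10.3],
    [0,0,0],
    [0,0,0],
    [0,0,0],
    [0,0,0],
    [0,0,0],
    [0,0,0],
    [0,0,0],
    [0,0,0],
    [0,0,0],
    [0,0,0],
  ],
  grip=[-1,-1,-1,-1,-1,-1,-1,-1,-1,-1,-1,-1,-1,-1,-1,-1,-1,-1,-1,-1],
  squeeze=20,
)

```text
clock: 10.22
tool_pos: [0.4776, -0.3072, 0.1994]
eef_rot: [0.814, 0.581, 0.0, -0.001]
contact_force: [1.1, -0.5, -1.2]
opening: 0.298
finger_force: 19.8
```

```bash
python3 go.py .4778 -.308 .18 -19; cat > c.py <<'E'
from h import *
for c in("side","top"):
    im=r.snapshot(c); cv2.imwrite(f"pics/{c}1.png",im)
    u=proj(c,[.478,-.308,.05])[0].astype(int); k=im[max(u[1]-75,0):u[1]+75,max(u[0]-100,0):u[0]+100]
    cv2.imwrite(f"pics/{c}1c.png",cv2.resize(k,None,fx=3.8,fy=3.8,interpolation=cv2.INTER_CUBIC)); print(c,u)
    for t in("socket","relay"):
        print(c,t,[(np.round(x["point"],4).tolist(),round(x["confidence"],2)) for x in r.look_for(c,t)[:2]])
a=[cv2.imread(f"pics/{c}1c.png") for c in("side","top")]
h=min(x.shape[1] for x in a); cv2.imwrite("pics/both1.png",cv2.resize(np.hstack([x for x in a]),(800,300)) if 0 else np.vstack([cv2.resize(x,(400,300)) for x in a]))
E
python3 c.py
```

```text
t 10.22 pos [ 0.4776 -0.3072  0.1994] ty_yaw -18.98 z [-7.0e-04  1.4e-03 -1.0e+00] F [ 1.12 -0.53 -1.23] open 26.2 ff 19.8 q [ 0.47  0.76  0.03  1.84 -0.04  0.55  0.2 ]
shift now-axes mm [-0.7  0.5 19.4]  rz 0.02  after-turn axes: [-0.7  0.5 19.4]
side [252 282]
side socket [([0.4753, -0.3036, 0.0269], 0.8), ([0.4762, -0.3219, 0.1583], 0.56)]
side relay [([0.4768, -0.3222, 0.1585], 0.64)]
top [350 233]
top socket [([0.4884, -0.2825, 0.009], 0.89)]
top relay []
```

View pics/both1.png

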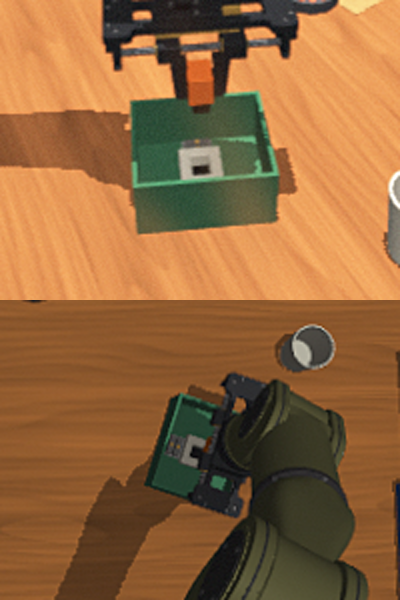

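```bash
cat > d.py <<'E'
from h import *
ys=np.radians(-19)
def ncc(a,b): a=a-a.mean();b=b-b.mean(); return (a*b).sum()/np.sqrt((a*a).sum()*(b*b).sum())
def soft(c,polys,lo,w,S=8):
    im=np.zeros((w[1]*S,w[0]*S),np.float32)
    for P,v in polys:
        u=np.round(((proj(c,P)-lo+.5)*S-.5)*16).astype(np.int32); cv2.fillConvexPoly(im,cv2.convexHull(u),float(v),shift=4)
    return cv2.GaussianBlur(cv2.resize(im,tuple(w),interpolation=cv2.INTER_AREA),(0,0),.6)
def rect(sx,sy,z): return box(sx,sy,z,z)[:4]
for c in("side","top"):
  for n in (0,1):
    if c=="top" and n: continue
    g=cv2.imread(f"pics/{c}{n}.png").astype(np.float32).min(2)
    u0=proj(c,[.4778,-.308,.029])[0].round().astype(int); lo=u0-14; w=np.array([29,29])
    T=g[lo[1]:lo[1]+29,lo[0]:lo[0]+29]
    def f(p):
        Q=R.from_euler('z',ys).as_matrix(); t=lambda b:b@Q.T+[p[0],p[1],0]
        return -ncc(soft(c,[(t(box(46,50,5,29)),.75),(t(rect(46,50,29)),1),(t(rect(20,28,29)),.2)],lo,w),T)
    s=np.array([.4778,-.308]); o=minimize(f,s,method="Nelder-Mead",options=dict(initial_simplex=[s,s+[.005,0],s+[0,.005]]))
    print(c,n,"socket",np.round(o.x,4),round(o.fun,3))
# relay in hand, side
im=cv2.imread("pics/side1.png"); tp=[.4776,-.3072,.1994-.0837]
Q=R.from_euler('z',ys).as_matrix()
front=np.array([[a*13,-17,z] for z in(16,50) for a in(-1,1)])/1000@Q.T+tp
print("front face corners pred",np.round(proj("side",front),1).tolist())
foot=np.array([[a*9,-13,z] for z in(2,16) for a in(-1,1)])/1000@Q.T+tp
print("plug face pred",np.round(proj("side",foot),1).tolist())
k=im[205:270,235:270]; hs=cv2.cvtColor(im,cv2.COLOR_BGR2HSV)
for v in range(214,256,3): print(v,[f"{h[0]}/{h[1]}/{h[2]}" for h in hs[v,238:264:1]][:26] if v in(229,) else "", ''.join('O' if (h[0]<16 and h[1]>190 and h[2]>130) else ('.' if h[2]<70 else '-') for h in hs[v,238:268]))
E
python3 d.py
```

```text
side 0 socket [ 0.4781 -0.3051] -0.583
side 1 socket [ 0.4774 -0.3066] -0.625
top 0 socket [ 0.4761 -0.3092] -0.816
front face corners pred [[246.1, 260.0], [258.7, 259.1], [245.8, 247.4], [258.6, 246.5]]
plug face pred [[248.0, 263.6], [256.6, 262.9], [247.9, 258.6], [256.5, 257.9]]
214  ..........................---.
217  ..............................
220  ..............................
223  ---------------------------...
226  ...-----------------------....
229 ['10/38/40', '12/55/46', '14/64/44', '11/77/66', '13/125/122', '12/116/147', '11/104/123', '8/104/120', '7/73/119', '8/69/100', '4/59/103', '8/69/93', '9/62/86', '4/50/77', '13/55/84', '9/32/80', '0/16/80', '171/21/86', '20/9/89', '165/19/81', '70/9/82', '120/3/86', '143/13/79', '60/3/86', '14/79/84', '17/104/83'] ....----------------------....
232  ....----------------------....
235  ......---------------.........
238  .......-OOOOOOOOOOO--.......--
241  .......OOOOOOOOOOOOO........--
244  .......OOOOOOOOOOOOO-......---
247  -......-OOOOOOOOOOOOO......---
250  -......-OOOOOOOOOOOOO......---
253  --.....-OOOOOOOOOOOOO.....----
```

Emit:
play_rows(
  translation=[
    [-0.0005,0,0.02],
    [0,0,0.02],
    [0,0,0.02],
    [0,0,0.016],
    [0,0,0.005],
    [0,0,0],
    [0,0,0.002],
    [0,0,0.002],
    [0,0,0],
  ],
  delta_rot=[
    [0,0,0],
    [0,0,0],
    [0,0,0],
    [0,0,0],
    [0,0,0],
    [0,0,0],
    [0,0,0],
    [0,0,0],
    [0,0,0],
  ],
  grip=[-1,-1,-1,-1,-1,-1,-1,-1,-1],
)

```text
clock: 11.65
tool_pos: [0.4777, -0.3085, 0.1148]
eef_rot: [0.814, 0.581, 0.0, 0.0]
contact_force: [-0.2, 0.3, -1.2]
opening: 0.294
finger_force: 19.8
```

```bash
python3 go.py .4774 -.3077 .0967 -19
```

```text
t 11.65 pos [ 0.4777 -0.3085  0.1148] ty_yaw -19.0 z [ 2.e-04 -0.e+00 -1.e+00] F [-0.22  0.27 -1.22] open 25.9 ff 19.8 q [ 0.48  0.9   0.02  1.87 -0.04  0.37  0.2 ]
shift now-axes mm [ 0.7 -0.5 18.1]  rz -0.0  after-turn axes: [ 0.7 -0.5 18.1]
```

Emit:
play_rows(
  translation=[
    [0.0007,-0.0005,0],
    [0,0,0.0015],
    [0,0,0.0015],
    [0,0,0.0015],
    [0,0,0],
  ],
  delta_rot=[
    [0,0,0],
    [0,0,0],
    [0,0,0],
    [0,0,0],
    [0,0,0],
  ],
  grip=[-1,-1,-1,-1,-1],
)

```text
clock: 12.28
tool_pos: [0.4773, -0.3077, 0.11]
eef_rot: [0.814, 0.581, -0.0, -0.0]
contact_force: [0.3, 0.4, -0.9]
opening: 0.295
finger_force: 19.8
```

```bash
python3 go.py .4774 -.3077 .0967 -19
```

```text
t 12.28 pos [ 0.4773 -0.3077  0.11  ] ty_yaw -19.0 z [-3.e-04  3.e-04 -1.e+00] F [ 0.27  0.35 -0.86] open 25.9 ff 19.8 q [ 0.48  0.91  0.02  1.87 -0.04  0.36  0.2 ]
shift now-axes mm [ 0.   0.1 13.3]  rz 0.0  after-turn axes: [ 0.   0.1 13.3]
```

Emit:
play_rows(
  translation=[
    [0,0,0.002],
    [0,0,0.002],
    [0,0,0.002],
    [0,0,0],
  ],
  delta_rot=[
    [0,0,0],
    [0,0,0],
    [0,0,0],
    [0,0,0],
  ],
  grip=[-1,-1,-1,-1],
)

```text
clock: 12.78
tool_pos: [0.4773, -0.3076, 0.104]
eef_rot: [0.814, 0.581, -0.0, -0.0]
contact_force: [-0.0, -0.6, -0.6]
opening: 0.292
finger_force: 19.8
```

Emit:
play_rows(
  translation=[
    [0,0,0.002],
    [0,0,0.002],
    [0,0,0.002],
    [0,0,0.001],
    [0,0,0.001],
    [0,0,0.0005],
    [0,0,0],
  ],
  delta_rot=[
    [0,0,0],
    [0,0,0],
    [0,0,0],
    [0,0,0],
    [0,0,0],
    [0,0,0],
    [0,0,0],
  ],
  grip=[-1,-1,-1,-1,-1,-1,-1],
)

```text
clock: 13.65
tool_pos: [0.4775, -0.3078, 0.0965]
eef_rot: [0.814, 0.581, 0.0, 0.0]
contact_force: [-1.2, 0.9, 6.9]
opening: 0.296
finger_force: 19.9
```

Emit:
play_rows(
  translation=[
    [0,0,0.001],
    [0,0,0],
    [0,0,-0.001],
    [0,0,0],
    [0,0,0],
    [0,0,0],
  ],
  delta_rot=[
    [0,0,0],
    [0,0,0],
    [0,0,0],
    [0,0,0],
    [0,0,0],
    [0,0,0],
  ],
  grip=[-1,-1,-1,0,0,0],
)

```text
clock: 14.4
tool_pos: [0.4773, -0.3077, 0.0954]
eef_rot: [0.814, 0.581, -0.0, -0.0]
contact_force: [0.3, -0.3, -0.5]
opening: 0.497
finger_force: 0.0
```

```bash
python3 go.py .545 .2425 .2 5.7
```

```text
t 14.4 pos [ 0.4773 -0.3077  0.0954] ty_yaw -19.0 z [-2.e-04  2.e-04 -1.e+00] F [ 0.26 -0.28 -0.46] open 43.8 ff 0.0 q [ 0.48  0.93  0.02  1.87 -0.04  0.34  0.2 ]
shift now-axes mm [ 542.3 -115.2 -104.5]  rz -24.7  after-turn axes: [ 540.8  122.  -104.6]
```

Emit:
play_rows(
  translation=[
    [0,0,-0.03],
    [0,0,-0.045],
    [0,0,-0.045],
    [0,0,0],
    [0,0,0],
    [0,0,0],
    [0.045,0.0102,0],
    [0.045,0.0102,0],
    [0.045,0.0102,0],
    [0.045,0.0102,0],
    [0.045,0.0102,0],
    [0.045,0.0102,0],
    [0.045,0.0102,0],
    [0.045,0.0102,0],
    [0.045,0.0102,0],
    [0.045,0.0102,0],
    [0.045,0.0102,0],
    [0.045,0.0102,0],
    [0,0,0],
  ],
  delta_rot=[
    [0,0,0],
    [0,0,0],
    [0,0,0],
    [0,0,-8.2],
    [0,0,-8.2],
    [0,0,-8.3],
    [0,0,0],
    [0,0,0],
    [0,0,0],
    [0,0,0],
    [0,0,0],
    [0,0,0],
    [0,0,0],
    [0,0,0],
    [0,0,0],
    [0,0,0],
    [0,0,0],
    [0,0,0],
    [0,0,0],
  ],
  grip=[0,0,0,0,0,0,0,0,0,0,0,0,0,0,0,0,0,0,0],
)

```text
clock: 16.77
tool_pos: [0.5448, 0.2473, 0.2154]
eef_rot: [0.668, 0.744, 0.002, -0.001]
contact_force: [-0.7, -1.2, -0.4]
opening: 0.502
finger_force: 0.0
```

```bash
python3 go.py .545 .2425 .1125 5.7; cat > e.py <<'E'
from h import *
a=[]
for c,P in(("top",[.4774,-.3077,.05]),("side",[.4774,-.3077,.05]),("side",[.545,.2425,.06])):
    im=r.snapshot(c); u=proj(c,P)[0].astype(int); k=im[u[1]-36:u[1]+36,u[0]-50:u[0]+50]; a.append(cv2.resize(k,(400,288),interpolation=cv2.INTER_CUBIC))
cv2.imwrite("pics/e.png",np.vstack([np.hstack(a[:2]),np.hstack([a[2],a[2]*0])]))
# collar/post colour fit from the first pictures
for c in("side","top"):
    hs=cv2.cvtColor(cv2.imread(f"pics/{c}0.png"),cv2.COLOR_BGR2HSV); u=proj(c,[.545,.2425,.05])[0].astype(int)
    n=np.zeros(hs.shape[:2],bool); n[u[1]-18:u[1]+18,u[0]-18:u[0]+18]=1
    m=n&(hs[...,1]>120)&(hs[...,2]>70)&((hs[...,0]<35)|(hs[...,0]>170))
    m=cv2.morphologyEx(m.astype(np.uint8),cv2.MORPH_CLOSE,np.ones((3,3)))
    p,f=fit({c:m>0},[box(42,32,16,40),box(24,14,40,68)],[.545,.2425,.1],.004); print(c,np.round(p,4),round(f,1),m.sum())
E
python3 e.py
```

```text
t 16.77 pos [0.5448 0.2473 0.2154] ty_yaw 6.12 z [ 2.0e-04  3.9e-03 -1.0e+00] F [-0.74 -1.17 -0.36] open 44.2 ff 0.0 q [-0.54  0.77  0.06  1.74 -0.07  0.64 -0.33]
shift now-axes mm [ -5.2  -0.4 102.8]  rz 0.42  after-turn axes: [ -4.8  -0.3 102.9]
side [0.5476 0.2487 0.0035] 505.8 691
top [0.5454 0.2439 0.123 ] 36.9 118
```

View pics/e.png

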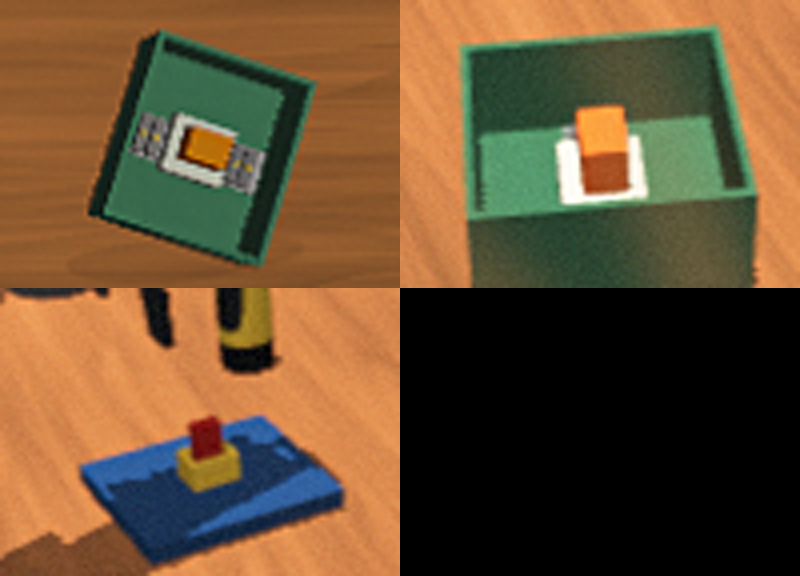

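Emit:
play_rows(
  translation=[
    [0,0,0.03],
    [0,0,0.025],
    [0,0,0],
    [0,0,0],
  ],
  delta_rot=[
    [0,0,0],
    [0,0,0],
    [0,0,0],
    [0,0,0],
  ],
  grip=[0,0,0,0],
)

```text
clock: 17.42
tool_pos: [0.5462, 0.2408, 0.1616]
eef_rot: [0.672, 0.741, 0.0, 0.0]
contact_force: [-0.1, 0.3, 0.9]
opening: 0.503
finger_force: 0.0
```

```bash
python3 go.py .545 .243 .112 5.8
```

```text
t 17.43 pos [0.5462 0.2408 0.1616] ty_yaw 5.6 z [ 1.1e-03 -1.0e-04 -1.0e+00] F [-0.09  0.28  0.89] open 44.3 ff 0.0 q [-0.52  0.85  0.05  1.77 -0.08  0.53 -0.32]
shift now-axes mm [ 2.3 -1.  49.6]  rz -0.2  after-turn axes: [ 2.3 -1.  49.6]
```

Down to the post and close softly first, then firmly.

Emit:
play_rows(
  translation=[
    [0.002,-0.001,0.02],
    [0,0,0.02],
    [0,0,0.0095],
    [0,0,0],
    [0,0,0],
    [0,0,0],
    [0,0,0],
    [0,0,0],
  ],
  delta_rot=[
    [0,0,0],
    [0,0,0],
    [0,0,0],
    [0,0,0],
    [0,0,0],
    [0,0,0],
    [0,0,0],
    [0,0,0],
  ],
  grip=[0,0,0,0,-1,-1,-1,-1],
  squeeze=6,
)

```text
clock: 18.42
tool_pos: [0.5451, 0.2439, 0.1118]
eef_rot: [0.671, 0.741, 0.001, 0.0]
contact_force: [0.9, 0.1, 2.8]
opening: 0.272
finger_force: 6.0
```

```bash
python3 go.py .545 .243 .112 5.8
```

```text
t 18.43 pos [0.5451 0.2439 0.1118] ty_yaw 5.7 z [ 1.8e-03  7.0e-04 -1.0e+00] F [0.89 0.15 2.77] open 23.9 ff 6.0 q [-0.52  0.93  0.04  1.78 -0.08  0.43 -0.32]
shift now-axes mm [-0.8 -0.1 -0.2]  rz -0.1  after-turn axes: [-0.8 -0.1 -0.2]
```

Emit:
play_rows(
  translation=[
    [0,0,0],
    [0,0,0],
    [0,0,-0.005],
    [0,0,-0.015],
    [0,0,-0.025],
    [0,0,-0.025],
    [0,0,-0.025],
    [0,0,-0.015],
    [0,0,-0.005],
    [0,0,0],
  ],
  delta_rot=[
    [0,0,0],
    [0,0,0],
    [0,0,0],
    [0,0,0],
    [0,0,0],
    [0,0,0],
    [0,0,0],
    [0,0,0],
    [0,0,0],
    [0,0,0],
  ],
  grip=[-1,-1,-1,-1,-1,-1,-1,-1,-1,-1],
  squeeze=50,
)

```text
clock: 19.68
tool_pos: [0.544, 0.2435, 0.2259]
eef_rot: [0.671, 0.741, -0.0, -0.0]
contact_force: [0.2, 0.5, -5.1]
opening: 0.269
finger_force: 50.0
```

```bash
python3 go.py .4774 -.3077 .24 -19
```

```text
t 19.68 pos [0.544  0.2435 0.2259] ty_yaw 5.71 z [-9.e-04 -3.e-04 -1.e+00] F [ 0.19  0.49 -5.11] open 23.7 ff 50.0 q [-0.54  0.75  0.07  1.74 -0.07  0.66 -0.33]
shift now-axes mm [-541.9 -121.   -13.9]  rz 24.71  after-turn axes: [-542.9  116.5  -14.1]
```

Emit:
play_rows(
  translation=[
    [0,0,0],
    [0,0,0],
    [0,0,0],
    [0,0,0],
    [-0.0165,0.0035,0],
    [-0.0329,0.0071,0],
    [-0.0494,0.0106,0],
    [-0.0494,0.0106,0],
    [-0.0494,0.0106,0],
    [-0.0494,0.0106,0],
    [-0.0494,0.0106,0],
    [-0.0494,0.0106,0],
    [-0.0494,0.0106,0],
    [-0.0494,0.0106,0],
    [-0.0494,0.0106,0],
    [-0.0329,0.0071,0],
    [-0.016,0.0034,0],
    [0,0,0],
    [0,0,0],
    [0,0,0],
  ],
  delta_rot=[
    [0,0,5],
    [0,0,7.35],
    [0,0,7.35],
    [0,0,5],
    [0,0,0],
    [0,0,0],
    [0,0,0],
    [0,0,0],
    [0,0,0],
    [0,0,0],
    [0,0,0],
    [0,0,0],
    [0,0,0],
    [0,0,0],
    [0,0,0],
    [0,0,0],
    [0,0,0],
    [0,0,0],
    [0,0,0],
    [0,0,0],
  ],
  grip=[-1,-1,-1,-1,-1,-1,-1,-1,-1,-1,-1,-1,-1,-1,-1,-1,-1,-1,-1,-1],
)

```text
clock: 22.18
tool_pos: [0.4783, -0.3056, 0.2261]
eef_rot: [0.813, 0.582, 0.0, -0.001]
contact_force: [-0.4, -0.8, -4.8]
opening: 0.266
finger_force: 50.0
```

```bash
python3 go.py .4774 -.3077 .1735 -19; cat > f.py <<'E'
from h import *
a=[]; s=r.get_state(); x,y,z=s["tool_pos"]; print(s["clock"])
for c in("side","top"):
    im=r.snapshot(c); cv2.imwrite(f"pics/{c}2.png",im); u=proj(c,[.4774,-.3077,.1])[0].astype(int); k=im[u[1]-75:u[1]+75,u[0]-100:u[0]+100]; a.append(cv2.resize(k,(400,300),interpolation=cv2.INTER_CUBIC))
cv2.imwrite("pics/f.png",np.hstack(a))
d=r.silhouettes("side","outer_lid"); r.snapshot("side")
d=r.silhouettes("side","outer_lid")
if d:
    m=hull(d[0]["pixels"]); print(d[0]["confidence"],m.sum()); p,f=fit({"side":m},M["outer_lid"][:1],[x,y,-.33],z-.1118+.004); print(np.round(p,4),round(f,1))
E
python3 f.py
```

```text
t 22.18 pos [ 0.4783 -0.3056  0.2261] ty_yaw -18.82 z [-1.0e-04  1.4e-03 -1.0e+00] F [-0.44 -0.78 -4.77] open 23.4 ff 50.0 q [ 0.47  0.72  0.03  1.82 -0.04  0.6   0.2 ]
shift now-axes mm [-2.4 -0.2 52.6]  rz 0.18  after-turn axes: [-2.3 -0.2 52.6]
22.175
0.95 4766
[ 0.4787 -0.3076 -0.3338] 117.1
```

View pics/f.png

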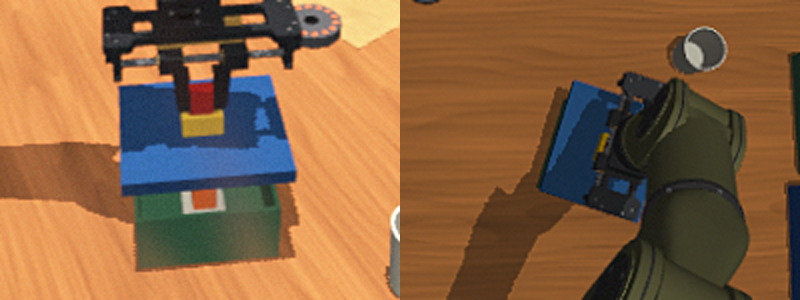

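Emit:
play_rows(
  translation=[
    [-0.0005,0,0.01],
    [0,0,0.015],
    [0,0,0.008],
    [0,0,0.002],
    [0,0,0],
    [0,0,0],
  ],
  delta_rot=[
    [0,0,0],
    [0,0,0],
    [0,0,0],
    [0,0,0],
    [0,0,0],
    [0,0,0],
  ],
  grip=[-1,-1,-1,-1,-1,-1],
)

```text
clock: 23.18
tool_pos: [0.4778, -0.3082, 0.1915]
eef_rot: [0.814, 0.581, 0.0, 0.0]
contact_force: [-0.5, -0.6, -4.2]
opening: 0.266
finger_force: 50.0
```

```bash
python3 go.py .4775 -.307 .1718 -19
```

```text
t 23.18 pos [ 0.4778 -0.3082  0.1915] ty_yaw -19.0 z [ 7.e-04 -3.e-04 -1.e+00] F [-0.55 -0.62 -4.22] open 23.4 ff 50.0 q [ 0.47  0.77  0.03  1.84 -0.04  0.53  0.2 ]
shift now-axes mm [ 1.1 -0.7 19.7]  rz -0.0  after-turn axes: [ 1.1 -0.7 19.7]
```

Emit:
play_rows(
  translation=[
    [0.0011,-0.0007,0.002],
    [0,0,0.003],
    [0,0,0.003],
    [0,0,0.003],
    [0,0,0.002],
    [0,0,0.002],
    [0,0,0.001],
    [0,0,0],
  ],
  delta_rot=[
    [0,0,0],
    [0,0,0],
    [0,0,0],
    [0,0,0],
    [0,0,0],
    [0,0,0],
    [0,0,0],
    [0,0,0],
  ],
  grip=[-1,-1,-1,-1,-1,-1,-1,-1],
)

```text
clock: 24.18
tool_pos: [0.4773, -0.3068, 0.1751]
eef_rot: [0.814, 0.581, 0.0, -0.0]
contact_force: [-0.3, 0.3, -4.9]
opening: 0.269
finger_force: 50.0
```

```bash
python3 go.py .4775 -.307 .1718 -19
```

```text
t 24.18 pos [ 0.4773 -0.3068  0.1751] ty_yaw -19.0 z [-0.e+00  1.e-04 -1.e+00] F [-0.26  0.29 -4.85] open 23.7 ff 50.0 q [ 0.47  0.8   0.03  1.85 -0.04  0.49  0.2 ]
shift now-axes mm [-0.1  0.3  3.3]  rz -0.0  after-turn axes: [-0.1  0.3  3.3]
```

Emit:
play_rows(
  translation=[
    [0,0,0.001],
    [0,0,0.001],
    [0,0,0.0007],
    [0,0,0.0005],
    [0,0,0.0003],
    [0,0,0],
  ],
  delta_rot=[
    [0,0,0],
    [0,0,0],
    [0,0,0],
    [0,0,0],
    [0,0,0],
    [0,0,0],
  ],
  grip=[-1,-1,-1,-1,-1,-1],
)

```text
clock: 24.92
tool_pos: [0.4772, -0.3068, 0.1719]
eef_rot: [0.814, 0.581, 0.0, 0.0]
contact_force: [-0.6, 1.1, -2.3]
opening: 0.268
finger_force: 50.0
```

Emit:
play_rows(
  translation=[
    [0,0,0.0005],
    [0,0,0.0003],
    [0,0,0],
  ],
  delta_rot=[
    [0,0,0],
    [0,0,0],
    [0,0,0],
  ],
  grip=[-1,-1,-1],
)

```text
clock: 25.3
tool_pos: [0.4772, -0.3068, 0.1718]
eef_rot: [0.814, 0.581, 0.0, 0.0]
contact_force: [-3.4, 2.0, 6.4]
opening: 0.269
finger_force: 50.0
```

Emit:
play_rows(
  translation=[
    [0,0,0],
    [0,0,0],
    [0,0,0],
    [0,0,0],
    [0,0,0],
    [0,0,0],
    [0,0,0],
  ],
  delta_rot=[
    [0,0,0],
    [0,0,0],
    [0,0,0],
    [0,0,0],
    [0,0,0],
    [0,0,0],
    [0,0,0],
  ],
  grip=[0,0,1,1,1,1,1],
  squeeze=6,
)

```text
clock: 26.18
tool_pos: [0.4773, -0.3068, 0.1709]
eef_rot: [0.814, 0.581, 0.0, -0.0]
contact_force: [-0.6, 0.1, 0.4]
opening: 0.998
finger_force: 0.0
```

```bash
python3 go.py .4775 -.307 .147 -19; cat > g.py <<'E'
from h import *
im=r.snapshot("side"); u=proj("side",[.4774,-.3077,.08])[0].astype(int); k=im[u[1]-60:u[1]+60,u[0]-80:u[0]+80]
cv2.imwrite("pics/g.png",cv2.resize(k,(800,600),interpolation=cv2.INTER_CUBIC))
d=r.silhouettes("side","outer_lid"); m=hull(d[0]["pixels"])
for z in(.060,.064,.068): p,f=fit({"side":m},M["outer_lid"][:1],[.4775,-.307,-.33],z); print(z,np.round(p,4),round(f,1),m.sum())
E
python3 g.py
```

```text
t 26.18 pos [ 0.4773 -0.3068  0.1709] ty_yaw -19.0 z [ 0.e+00  1.e-04 -1.e+00] F [-0.6   0.13  0.39] open 87.8 ff 0.0 q [ 0.47  0.8   0.03  1.86 -0.04  0.48  0.2 ]
shift now-axes mm [-0.1  0.3 23.9]  rz -0.0  after-turn axes: [-0.1  0.3 23.9]
0.06 [ 0.4789 -0.3041 -0.3476] 162.7 4657
0.064 [ 0.478  -0.3076 -0.3478] 123.9 4657
0.068 [ 0.4765 -0.311  -0.3439] 93.0 4657
```

View pics/g.png

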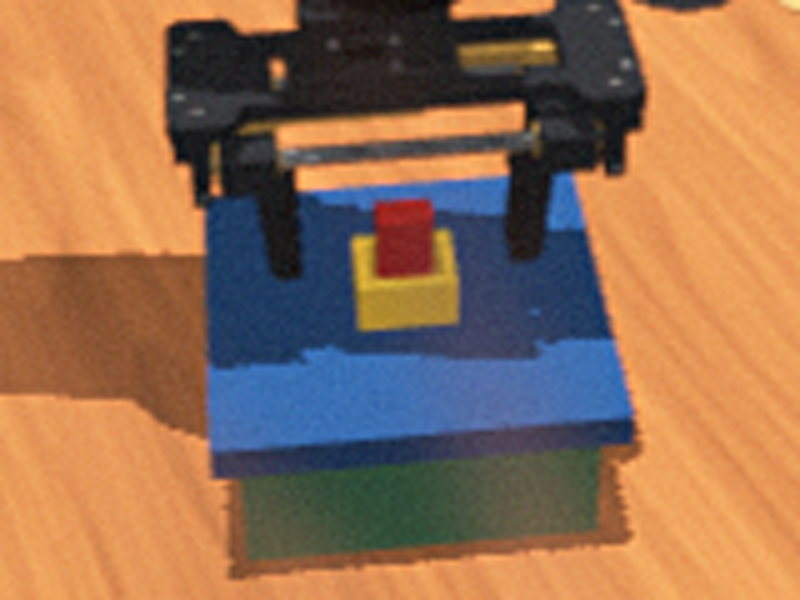

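Emit:
play_rows(
  translation=[
    [-0.0008,0,0.006],
    [0,0,0.009],
    [0,0,0.007],
    [0,0,0.002],
    [0,0,0],
    [0,0,0],
    [0,0,0],
    [0,0,0],
    [0,0,0],
    [0,0,0],
  ],
  delta_rot=[
    [0,0,0],
    [0,0,0],
    [0,0,0],
    [0,0,0],
    [0,0,0],
    [0,0,0],
    [0,0,0],
    [0,0,0],
    [0,0,0],
    [0,0,0],
  ],
  grip=[1,1,1,1,1,-1,-1,-1,-1,-1],
  squeeze=4,
)

```text
clock: 27.52
tool_pos: [0.477, -0.3075, 0.1469]
eef_rot: [0.814, 0.581, 0.0, -0.0]
contact_force: [-0.3, 0.4, 1.2]
opening: 0.482
finger_force: 4.0
```

```bash
python3 go.py .4775 -.307 .147 -19
```

```text
t 27.52 pos [ 0.477  -0.3075  0.1469] ty_yaw -19.0 z [-0.e+00  1.e-04 -1.e+00] F [-0.31  0.43  1.22] open 42.4 ff 4.0 q [ 0.48  0.84  0.02  1.87 -0.04  0.43  0.2 ]
shift now-axes mm [ 0.7  0.3 -0.1]  rz -0.0  after-turn axes: [ 0.7  0.3 -0.1]
```

Emit:
play_rows(
  translation=[
    [0,0,0],
    [0,0,0],
    [0,0,-0.002],
    [0,0,-0.003],
    [0,0,-0.003],
    [0,0,0],
    [0,0,0],
  ],
  delta_rot=[
    [0,0,0],
    [0,0,0],
    [0,0,0],
    [0,0,0],
    [0,0,0],
    [0,0,0],
    [0,0,0],
  ],
  grip=[-1,-1,-1,-1,-1,-1,-1],
  squeeze=45,
)

```text
clock: 28.4
tool_pos: [0.477, -0.3075, 0.1549]
eef_rot: [0.814, 0.581, 0.0, -0.0]
contact_force: [0.8, -0.1, -2.1]
opening: 0.471
finger_force: 45.0
```

```bash
python3 go.py .477 -.3075 .247 -19
```

```text
t 28.4 pos [ 0.477  -0.3075  0.1549] ty_yaw -19.0 z [ 0.e+00  1.e-04 -1.e+00] F [ 0.84 -0.08 -2.07] open 41.5 ff 45.0 q [ 0.48  0.83  0.03  1.86 -0.04  0.45  0.2 ]
shift now-axes mm [  0.   -0.  -92.1]  rz 0.0  after-turn axes: [  0.   -0.  -92.1]
```

Emit:
play_rows(
  translation=[
    [0,0,-0.004],
    [0,0,-0.006],
    [0,0,-0.006],
    [0,0,-0.006],
    [0,0,-0.006],
    [0,0,-0.004],
    [0,0,-0.002],
    [0,0,0],
  ],
  delta_rot=[
    [0,0,0],
    [0,0,0],
    [0,0,0],
    [0,0,0],
    [0,0,0],
    [0,0,0],
    [0,0,0],
    [0,0,0],
  ],
  grip=[-1,-1,-1,-1,-1,-1,-1,-1],
)

```text
clock: 29.4
tool_pos: [0.477, -0.3075, 0.189]
eef_rot: [0.814, 0.581, 0.0, 0.0]
contact_force: [-0.3, 0.9, -3.1]
opening: 0.472
finger_force: 45.0
```

```bash
python3 go.py .477 -.3075 .247 -19
```

```text
t 29.4 pos [ 0.477  -0.3075  0.189 ] ty_yaw -19.0 z [ 1.e-04  0.e+00 -1.e+00] F [-0.29  0.94 -3.09] open 41.6 ff 45.0 q [ 0.47  0.77  0.03  1.85 -0.04  0.52  0.2 ]
shift now-axes mm [  0.  -0. -58.]  rz 0.0  after-turn axes: [  0.   -0.1 -58. ]
```

Emit:
play_rows(
  translation=[
    [0,0,-0.003],
    [0,0,-0.005],
    [0,0,-0.006],
    [0,0,-0.006],
    [0,0,-0.006],
    [0,0,-0.006],
    [0,0,-0.006],
    [0,0,-0.006],
    [0,0,-0.006],
    [0,0,-0.004],
    [0,0,-0.003],
    [0,0,-0.001],
    [0,0,0],
    [0,0,0],
    [0,0,0],
    [0,0,0],
  ],
  delta_rot=[
    [0,0,0],
    [0,0,0],
    [0,0,0],
    [0,0,0],
    [0,0,0],
    [0,0,0],
    [0,0,0],
    [0,0,0],
    [0,0,0],
    [0,0,0],
    [0,0,0],
    [0,0,0],
    [0,0,0],
    [0,0,0],
    [0,0,0],
    [0,0,0],
  ],
  grip=[-1,-1,-1,-1,-1,-1,-1,-1,-1,-1,-1,-1,-1,-1,-1,-1],
)

```text
clock: 31.4
tool_pos: [0.477, -0.3076, 0.2468]
eef_rot: [0.814, 0.581, -0.0, -0.0]
contact_force: [0.4, -0.6, -2.6]
opening: 0.472
finger_force: 45.0
```

```bash
python3 go.py .477 -.3075 .247 -19; python3 - <<'E'
from h import *
im=r.snapshot("side"); u=proj("side",[.4774,-.3077,.12])[0].astype(int); k=im[u[1]-75:u[1]+75,u[0]-100:u[0]+100]
cv2.imwrite("pics/i.png",cv2.resize(k,(800,600),interpolation=cv2.INTER_CUBIC))
E
```

```text
t 31.4 pos [ 0.477  -0.3076  0.2468] ty_yaw -19.0 z [-1.e-04  1.e-04 -1.e+00] F [ 0.43 -0.64 -2.57] open 41.6 ff 45.0 q [ 0.47  0.69  0.04  1.81 -0.04  0.65  0.2 ]
shift now-axes mm [ 0.1  0.  -0.2]  rz -0.0  after-turn axes: [ 0.1  0.  -0.2]
```

View pics/i.png

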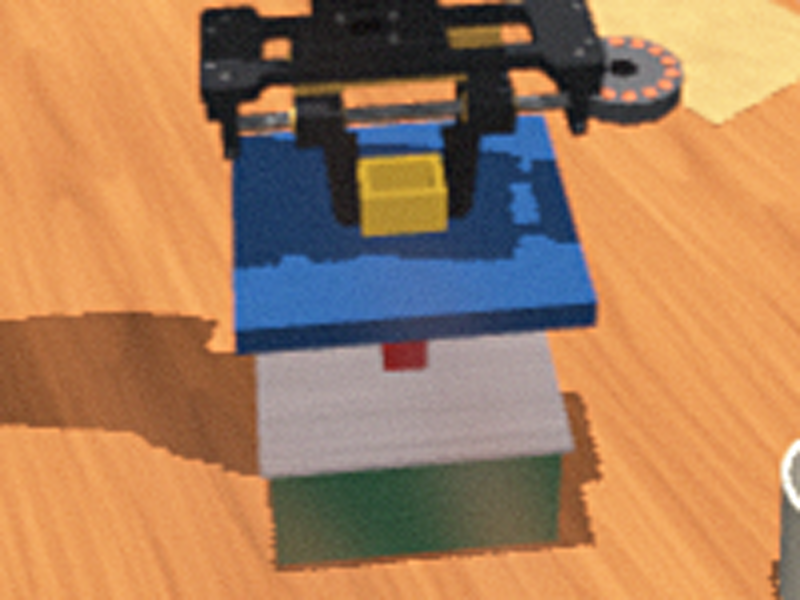

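The picture shows the inner lid flat on the rim (front edge about 265–572, 460), with the red post at (405, 355). The outer lid is held level and clear above it.

```bash
python3 -c "
from plant import r
print(r.finish_job())"
```

```text
the job is handed in; nothing more can be done
None
```

The job is handed in at 31.4 s: the relay is home in its socket, the inner lid sits flat on the rim, and the outer lid is held still and level about 10 cm above it; I kept the arm clear of the can, cup and rotor disc.

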